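Load a label roll and snap the cap on

ROBOT

A 6-joint arm with a two-finger parallel gripper is mounted at the origin on the work surface. World frame = base frame: x ahead of the robot, y to its left, z up, the work surface at z = 0. Lengths are in m, angles in rad, forces in N, time in s.
With the tool pointing down it reaches from about 0.325 to 0.775 m from the base axis. Payload 5.5 kg.
Tool frame: the origin (TCP) lies between the finger pads; the fingertips stand 8 mm ahead of it and the grasp point (between the pads) lies 11 mm behind it (tcp_to_tips is the distance from the TCP to the fingertips, in m); z points along the fingers, y is the line along which they close (so a half turn about z gives the same grasp; the last joint's range is limited). The gripper opens to 88 mm and grips with 3 to 60 N. Pads are 20 mm wide; open, the fingers measure 115 mm over their backs; the gripper's body (75 mm by 178 mm) begins 61 mm behind the grasp point.
Start: joints at [-1.266, 0.091, 1.231, -0, 1.82, -0.057], TCP at [0.212, -0.561, 0.231] pointing down, gripper open.
Joint ranges: [-2.87, 2.87], [-0.86, 2.18], [0.17, 2.46], [-1.51, 4.65], [0.06, 2.69], [-2.65, 2.65]. Speed limits (rad/s): [2.57, 2.57, 3.01, 3.14, 3.14, 3.14].

INTERFACE

Orientations are given as a unit quaternion [w, x, y, z].
In Python, from bench import * gives the robot as it stands. Calls block until the motion is done:
- move_to(position, orientation): joint-space move of the TCP to a pose.
- move_l(position, speed=0.15, orientation=None): straight line of the TCP; orientation=None keeps the orientation; speed is the mean speed in m/s.
- movej(angles): joint-space move.
- gripper_open() and close(): open the fingers fully, or close them until they stop; the grip force is fixed at half the most.
- hold(seconds).
- inverse_kinematics(position, orientation): joint angles nearest the present ones, or None.
- state(): the state.
- get_image(name): name is "scene" or "top" or "wrist"; returns a dict with "frame" (420x560x3 uint8, blue, green, red), "depth" (420x560 float32, m along the optical axis (not along the pixel's ray), 0 where there is no reading), "camera_matrix" (3x3 intrinsics, pixels), "view" (4x4, takes a point from world to camera coordinates). Camera axes: x right, y up, looking along -z (the intrinsics and any distortion apply to the point x, -y, -z); pixel columns grow to the right and rows downward; lengths in m; the calibration is good to about 2 mm. A picture is of the moment at which its call begins.
A pose or a line that the arm cannot do raises IKError and nothing moves.
- job_done(): hands the job in; it is judged then, once.
The state is a dict: "time": time; "joint_pos": joint angles; "dq": joint speeds; "joint_torque": joint torques, N m; "ee_pos": TCP position; "ee_rot": TCP orientation; "ft_force": force on the tool from outside, world axes, zero at the start; "moment": the same for the moment, N m; "finger_gap": finger opening in m; "finger_force": force on a finger pad.
Only numpy, scipy, OpenCV 4.12 (cv2) and the standard library are available. Lean on these libraries where they do the work, as an engineer would, in place of code of your own. Each camera call takes 0.05 s, during which the arm holds its last target. There are 200 camera calls.

TASK

Slip the label roll with the orange band over the upright spindle of the label unwinder so that it lies flat on the round base, and let go of it. Then put the blue snap cap on the stud at the top of the spindle and press it straight down past the click, and go on pressing until it has squeezed the yellow spring collar under it well down, more than half of its travel. Finish still holding the cap pressed down like that, without letting go or easing off, and leave the green-banded roll and everything else on the desk where it is.

Things in the scene. Friction and masses are not known exactly. Their poses are not given: they have to be found in the camera images.
- unwinder: Label unwinder, fixed to the desk (its place varies). Round grey base 110 mm across, 14 mm high; on it an upright hub 23 mm across up to 58 mm above the desk, then the yellow spring collar, then a steel stud 15 mm across that tapers to 7 mm at its tip. Four sprung balls stick out of the stud 3 mm each at 72 mm height. Origin: centre of the base's underside, on the spindle's axis; z up.
- stud_tip (a point): Top of the steel stud, on the spindle's axis, 86 mm above the desk.
- collar (a joint): Yellow spring collar, a ring 23 mm across between hub and stud: 0 = up (its top 65 mm above the desk), 0.005 m = pushed fully down (top at 60 mm). It is a spring: it starts to yield at about 2.5 N and is fully down at about 10.5 N.
- roll_center (a point): The label roll to load: white paper ring with an orange band and an orange core, 60 mm outside diameter, 42 mm high, with a 28 mm bore right through, about 0.1 kg, standing on the desk with its bore upright. This point is its centre, 21 mm above its underside and on the axis; z is the bore's axis. Lying on the unwinder's base its centre is 35 mm above the desk.
- cap_center (a point): Blue snap cap, about 50 g, standing upright on the desk: a knob 30 mm across and 46 mm high with a flange 42 mm across and 5 mm thick at its foot, a white dot on its solid top. Underneath: a socket 28 mm deep with a rounded lip of 17 mm inner diameter. This point is on its axis, 30 mm above its underside (16 mm below its top); z is its axis, up.
- cap_foot (a point): Centre of the cap's underside. Going down the stud, the lip meets the balls when this point is 75 mm above the desk, needs about 10 N to push past them, clicks through (the force drops) between 70 and 66 mm, and comes onto the collar at 65 mm; with the collar fully down it is at 60 mm.
- green_roll_center (a point): Another label roll of the same size with a green band and green core, to be left alone; centre, 21 mm above its underside. It may stand in any of the three places where roll, green roll and cap stand.
- jar_mid (a point): Granola jar, 70 mm across and 100 mm high, red lid, to be left alone; point half-way up.
- pen_mid (a point): Blue pen lying on the desk, 130 mm long, 10 mm thick, to be left alone; its middle.
- mouse_mid (a point): Black computer mouse 100 x 60 x 34 mm, to be left alone; its middle.
- stapler_mid (a point): Red and black stapler 130 x 36 x 44 mm, to be left alone; its middle.
- tape_mid (a point): Blue desk tape dispenser 160 x 60 mm, 94 mm high, to be left alone; its middle, 30 mm up.
- carton_mid (a point): Small cardboard carton 120 x 90 x 80 mm, to be left alone; its middle.
There are look-alikes about, which are no part of the job. Leave any red look-alike of the part that bears roll_center alone.

How it is judged:
By the outcome, as a careful person would: the job done as asked, in the order asked, and still so for the second after the job is handed in, while the arm keeps its last pose, push and grip.
It also fails if it takes over 70 s, if anything falls off the work surface, if the arm or the gripper's body presses on something with over 40 N, if the wrist force passes 120 N, or if a joint passes its speed limit or range.

## Working session

There is one attempt and no reset: what is moved stays moved. The work goes in short steps, each a Python script; the robot and the scene stay as the last script left them, time stands still between calls to the robot, and variables do not carry over. Pictures are saved under pics/ and viewed, at most 10 in all, crops included, and the job is handed in when it is done.

```bash
mkdir -p pics; ls; cat > h.py <<'E'
from bench import *
import numpy as np, cv2
def w(im,u,v,z=None):
    "pixel -> world; z given: intersect plane, else use depth"
    K=im["camera_matrix"];V=im["view"];R=V[:3,:3];t=V[:3,3]
    d=np.linalg.inv(K)@[u,v,1.]; d=np.array([d[0],-d[1],-d[2]])
    o=-R.T@t; D=R.T@d
    s=im["depth"][int(v),int(u)] if z is None else (z-o[2])/D[2]
    return o+s*D
E
python3 - <<'E'
from h import *
import pickle
for n in("top","scene"):
    im=get_image(n);cv2.imwrite(f"pics/{n}0.png",im["frame"]);pickle.dump(im,open(n+"0.pkl","wb"))
    print(im["view"],im["camera_matrix"],im.keys())
s=state();print(s)
E
```

```text
pics
[[-0.0318108  -0.99948994 -0.00281714  0.00838849]
 [ 0.97718852 -0.0316929   0.20999559 -0.58714511]
 [-0.20997776  0.00392725  0.97769827 -1.111373  ]
 [ 0.          0.          0.          1.        ]] [[469.48028743   0.         277.53826351]
 [  0.         469.48028743 208.51238214]
 [  0.           0.           1.        ]] dict_keys(['frame', 'depth', 'camera_matrix', 'view'])
[[-0.78640931  0.61733608 -0.02136726  0.4761571 ]
 [-0.3808281  -0.457312    0.80363903  0.13673385]
 [ 0.48634387  0.64012647  0.59473334 -1.74908524]
 [ 0.          0.          0.          1.        ]] [[513.56443933   0.         275.4007486 ]
 [  0.         513.56443933 214.70645725]
 [  0.           0.           1.        ]] dict_keys(['frame', 'depth', 'camera_matrix', 'view'])
{'time': 0.1, 'joint_pos': array([-1.26570812e+00,  9.17613345e-02,  1.23174289e+00,  2.39087343e-05,
        1.81980231e+00, -5.67019606e-02]), 'dq': array([ 0.00053693, -0.00152888, -0.00280788,  0.00229966, -0.00222008,
        0.00081078]), 'joint_torque': array([ 2.88681716e-03, -4.47857952e+01, -4.07570243e+01,  6.99567609e-02,
        2.84163054e-02, -1.13118899e-04]), 'ee_pos': array([ 0.21229922, -0.5609193 ,  0.229646  ]), 'ee_rot': array([-8.51773206e-04,  9.83682163e-01,  1.79912945e-01, -9.46534857e-05]), 'ft_force': array([-0.18548954, -0.35592254,  0.34079157]), 'moment': array([ 0.01359158, -0.05453878, -0.01163561]), 'finger_force': 0.0, 'finger_gap': 0.08751483736570542}
```

View pics/top0.png

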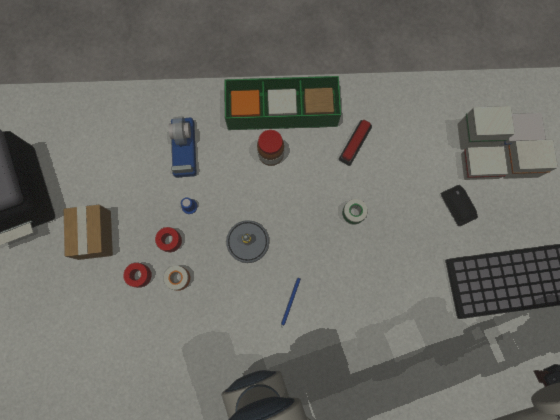

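View pics/scene0.png

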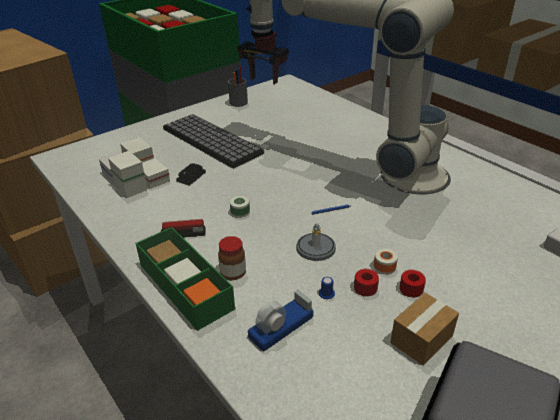

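The top view shows four candidate rolls besides the green one at (355,211): orange/white at (177,278), and two red look-alikes at (168,239) and (137,275). The cap is at (189,205) and the unwinder at (247,241). The roll at (177,278) fits because it is white with an orange band. I'll confirm it in an enlarged crop.

```bash
python3 - <<'E'
from h import *
import pickle
a=pickle.load(open("top0.pkl","rb"));b=pickle.load(open("scene0.pkl","rb"))
c1=cv2.resize(a["frame"][180:300,110:280],None,fx=4.7,fy=4.7,interpolation=3)
cv2.imwrite("pics/crop_top.png",c1)
cv2.imwrite("pics/crop_scene.png",cv2.resize(b["frame"][215:305,290:435],None,fx=5.5,fy=5.5,interpolation=3))
for n,u,v,z in[("roll",177,278,.042),("red1",168,239,.042),("red2",137,275,.042),("cap",187,202,.046),("base",247.5,241.5,.014),("tip",247.5,238,.086),("green",355,211,.042)]:
    print(n,w(a,u,v,z).round(4))
E
```

```text
roll [0.4242 0.243  0.042 ]
red1 [0.5221 0.2669 0.042 ]
red2 [0.4348 0.3419 0.042 ]
cap [0.615  0.2192 0.046 ]
base [0.5134 0.0692 0.014 ]
tip [0.5115 0.0645 0.086 ]
green [ 0.5786 -0.207   0.042 ]
```

View pics/crop_top.png

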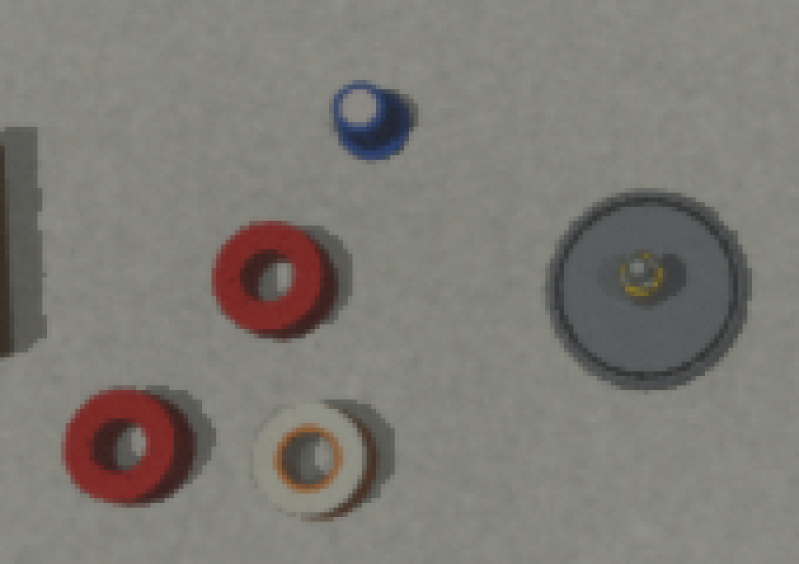

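View pics/crop_scene.png

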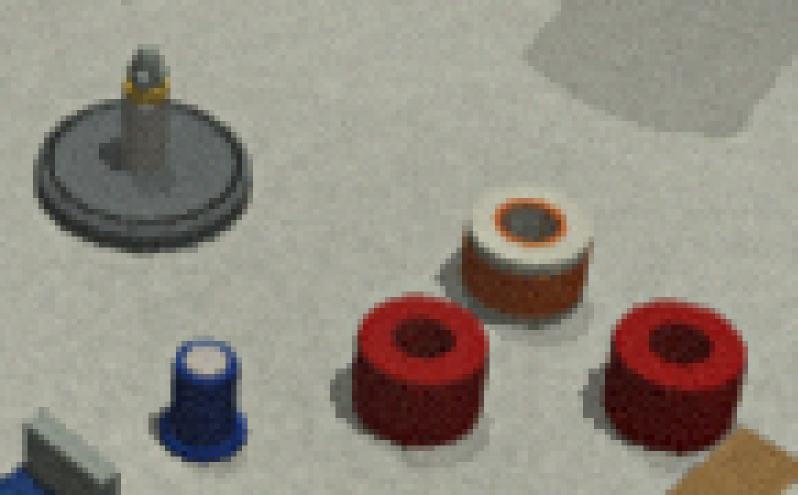

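Confirmed: the roll at top (176,278) and scene (386,260) is white with an orange band and core. The other two are solid red, and the cap has its white dot up. Next I'll take close looks with the wrist camera.

```bash
cat >> h.py <<'E'
def q(deg):
    a=np.radians(deg)/2; return [0,np.cos(a),np.sin(a),0]
E
python3 - <<'E'
from h import *
import pickle
ims=[]
for p in([.513,.067,.27],[.615,.219,.25],[.424,.244,.25]):
    move_to(p,q(45 if p[0]<.5 else 0)); hold(.2)
    im=get_image("wrist");ims.append(im);s=state();print(s["time"],s["ee_pos"],s["joint_pos"].round(2))
pickle.dump(ims,open("w.pkl","wb"))
m=np.hstack([im["frame"] for im in ims]);cv2.imwrite("pics/w1.png",cv2.resize(np.vstack([np.hstack([ims[0]["frame"],ims[1]["frame"]]),np.hstack([ims[2]["frame"],ims[2]["frame"]*0])]),(800,600)))
E
```

```text
2.825 [0.51309565 0.06658325 0.26993568] [ 0.06 -0.12  1.37 -0.    1.89  1.63]
3.8417 [0.61493095 0.21773164 0.25139293] [ 0.29  0.24  1.03 -0.    1.87  1.86]
4.8833 [0.42489096 0.24376826 0.24958127] [ 0.45 -0.2   1.48 -0.    1.86  1.24]
```

View pics/w1.png

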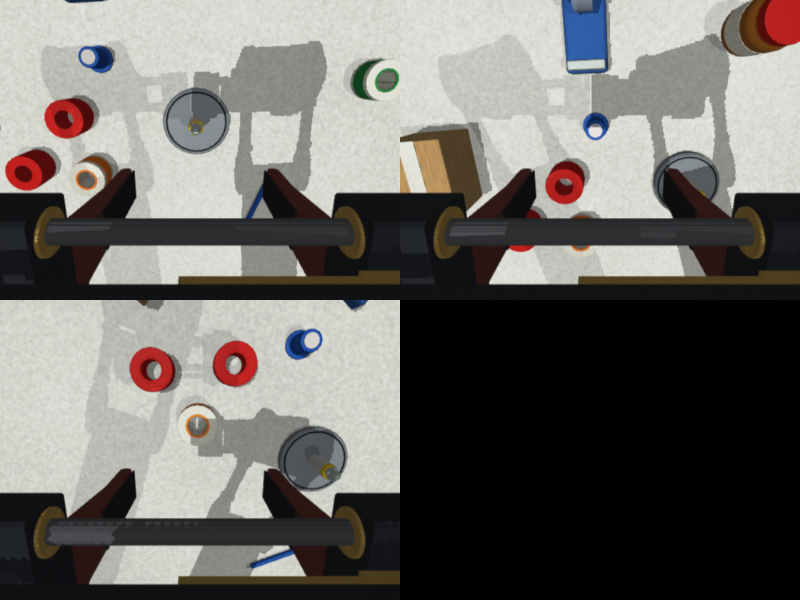

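The mosaic shows the base centred near (196,121) in the first tile, the cap top at (596,130) in the second, and the roll at (197,424) in the third. I'll take their centres from the depth clouds of these images and of the top view.

```bash
cat >> h.py <<'E'
def cloud(im):
    K=im["camera_matrix"];V=im["view"];d=im["depth"]
    v,u=np.mgrid[:d.shape[0],:d.shape[1]]
    c=np.stack([(u-K[0,2])/K[0,0]*d,-(v-K[1,2])/K[1,1]*d,-d],-1)
    return (c-V[:3,3])@V[:3,:3],d>0
def circ(im,xy,r,z0,z1):
    "min enclosing circle of the points between heights z0..z1 within r of xy"
    P,ok=cloud(im);m=ok&(np.hypot(P[...,0]-xy[0],P[...,1]-xy[1])<r)&(P[...,2]>z0)&(P[...,2]<z1)
    m=m.astype(np.uint8);Q=P[m>0]
    if len(Q)<5:return None
    c,R=cv2.minEnclosingCircle(Q[:,:2].astype(np.float32))
    return np.round([*c,R,*Q.mean(0)[:3],len(Q)],4)
E
python3 - <<'E'
from h import *
import pickle
ims=pickle.load(open("w.pkl","rb"))+[pickle.load(open("top0.pkl","rb"))]
for i,im in enumerate(ims):
    print(i,"roll",circ(im,(.424,.243),.04,.036,.048),"\n cap",circ(im,(.615,.219),.03,.041,.052),"\n base",circ(im,(.513,.068),.07,.010,.020),"\n tip",circ(im,(.513,.068),.02,.076,.095))
E
```

```text
0 roll [4.262e-01 2.498e-01 3.020e-02 4.277e-01 2.488e-01 4.250e-02 1.693e+03] 
 cap [6.136e-01 2.238e-01 1.520e-02 6.132e-01 2.229e-01 4.710e-02 7.470e+02] 
 base [5.147e-01 7.260e-02 5.500e-02 5.172e-01 7.230e-02 1.510e-02 6.267e+03] 
 tip [5.147e-01 7.250e-02 9.800e-03 5.158e-01 7.220e-02 8.280e-02 2.140e+02]
1 roll [4.174e-01 2.499e-01 2.810e-02 4.099e-01 2.501e-01 4.280e-02 5.910e+02] 
 cap [6.135e-01 2.242e-01 1.500e-02 6.142e-01 2.243e-01 4.740e-02 6.410e+02] 
 base [5.151e-01 7.250e-02 5.520e-02 5.335e-01 6.920e-02 1.510e-02 3.312e+03] 
 tip None
2 roll [4.256e-01 2.505e-01 3.020e-02 4.263e-01 2.510e-01 4.320e-02 2.039e+03] 
 cap [6.129e-01 2.250e-01 1.540e-02 6.118e-01 2.254e-01 4.730e-02 8.780e+02] 
 base [5.145e-01 7.290e-02 5.550e-02 5.149e-01 7.980e-02 1.530e-02 5.705e+03] 
 tip [5.145e-01 7.350e-02 9.600e-03 5.138e-01 7.580e-02 8.250e-02 2.420e+02]
3 roll [4.260e-01 2.473e-01 2.990e-02 4.260e-01 2.470e-01 4.190e-02 3.710e+02] 
 cap [6.143e-01 2.223e-01 1.520e-02 6.136e-01 2.217e-01 4.620e-02 1.050e+02] 
 base [5.155e-01 6.990e-02 5.510e-02 5.141e-01 6.950e-02 1.400e-02 1.250e+03] 
 tip [5.146e-01 7.080e-02 8.300e-03 5.148e-01 6.990e-02 8.150e-02 3.300e+01]
```

```bash
python3 - <<'E'
from h import *
import pickle
x,y=.426,.249
move_to([x,y,.10],q(45));move_l([x,y,.019],.1)
close();s=state();print(s["time"],s["finger_gap"],s["finger_force"],s["ee_pos"],s["ft_force"].round(2))
move_l([x,y,.18],.15);hold(.3)
s=state();print(s["time"],s["finger_gap"],s["finger_force"],s["ee_pos"],s["ft_force"].round(2))
im=get_image("wrist");pickle.dump(im,open("w2.pkl","wb"));cv2.imwrite("pics/w2.png",im["frame"])
z=s["ee_pos"][2]-.019
print(circ(im,(x,y),.04,z+.037,z+.048))
E
```

```text
7.0417 0.06032099582821235 30.00029370188713 [0.42615016 0.24904926 0.01927032] [-0.38 -0.07  2.22]
8.5667 0.06045557261999411 29.99984622001648 [0.42585968 0.24891924 0.17948445] [ 0.39  0.17 -0.42]
[4.320e-01 2.552e-01 3.830e-02 4.324e-01 2.575e-01 2.032e-01 9.477e+03]
```

View pics/w2.png

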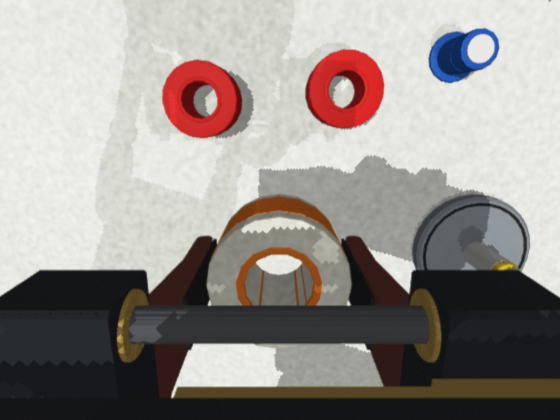

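The roll is gripped: its band is at about (280,270) and the neighbouring rolls haven't moved. I'll measure where it sits in the grip. Its true position along the closing axis is known, so this also gives the wrist camera's bias.

```bash
python3 - <<'E'
from h import *
import pickle
from scipy.optimize import least_squares
im=pickle.load(open("w2.pkl","rb"));P,ok=cloud(im)
ee=np.array([.42586,.24892,.17948]);c=np.sqrt(.5)
X=((P[...,0]-ee[0])*c+(P[...,1]-ee[1])*c);Y=((P[...,0]-ee[0])*c-(P[...,1]-ee[1])*c);Z=P[...,2]-ee[2]
hsv=cv2.cvtColor(im["frame"],cv2.COLOR_BGR2HSV)
for zl in((.02,.027),):
  m=ok&(abs(Y)<.032)&(abs(X)<.045)&(Z>zl[0])&(Z<zl[1]);print(m.sum(),np.median(Z[m]))
  ox,oy=[],[]; ix,iy=[],[]
  for b in np.arange(-.026,.026,.001):
    s=m&(Y>=b)&(Y<b+.001)
    if s.sum()>3: ox.append(X[s].max());oy.append(b+.0005)
  ox,oy=np.array(ox),np.array(oy)
  print(least_squares(lambda p:np.hypot(ox-p[0],oy-p[1])-.030,[0,0],loss="soft_l1",f_scale=.001).x)
  g=m&(X>-.005); v,u=np.where(g)
  # bore edge (inner) : smallest X beyond hole
  for b in np.arange(-.012,.012,.001):
    s=m&(Y>=b)&(Y<b+.001)&(X>0)
    if s.sum()>3: ix.append(X[s].min());iy.append(b+.0005)
  ix,iy=np.array(ix),np.array(iy)
  print(least_squares(lambda p:np.hypot(ix-p[0],iy-p[1])-.014,[0,0],loss="soft_l1",f_scale=.001).x)
E
```

```text
8661 0.023971965584535182
[ 0.00026861 -0.0017696 ]
[ 0.00066392 -0.00184138]
```

```bash
python3 - <<'E'
from h import *
x,y=.5154,.0716
move_l([.43,.245,.2],.2);move_to([x,y,.15],q(45));hold(.2)
f0=state()["ft_force"];print(f0.round(2))
for z in (.11,.09,.075,.06,.05,.04,.0345):
    move_l([x,y,z],.08);s=state();f=s["ft_force"]-f0
    print(z,s["ee_pos"].round(4),f.round(2),s["finger_gap"].__round__(4))
    if np.linalg.norm(f)>6: print("stop");break
print(s["time"])
E
```

```text
[-0.44  0.09 -1.38]
0.11 [0.5153 0.0716 0.1098] [ 0.45 -0.11  0.71] 0.0605
0.09 [0.5149 0.0716 0.0891] [1.2  0.46 1.08] 0.0608
0.075 [0.5149 0.0715 0.074 ] [ 0.82 -0.4  -0.23] 0.0602
0.06 [0.5148 0.0715 0.059 ] [0.81 0.44 0.47] 0.0604
0.05 [0.5149 0.0716 0.0492] [ 0.8  -0.02  1.5 ] 0.0602
0.04 [0.5149 0.0716 0.0391] [-0.15 -0.05  1.48] 0.0602
0.0345 [0.5151 0.0716 0.0341] [ 0.81 -1.15  0.04] 0.0605
12.4
```

```bash
python3 - <<'E'
from h import *
import pickle
ims=pickle.load(open("w.pkl","rb"))+[pickle.load(open("top0.pkl","rb"))]
for i in (1,3):
    P,ok=cloud(ims[i]);m=ok&(P[...,2]>.06)&(P[...,2]<.12)&(abs(P[...,1]-.222)<.1)&(P[...,0]>.56)&(P[...,0]<.8)
    print("tall near cap: min x",P[m][:,0].min() if m.any() else None)
move_l([.5154,.0716,.0332],.03);gripper_open();move_l([.5154,.0716,.2],.15)
move_to([.5148,.071,.24],q(0));hold(.2);im=get_image("wrist");s=state();print(s["time"])
print("roll",circ(im,(.515,.071),.045,.050,.0575),"base",circ(im,(.515,.071),.07,.01,.02),"tip",circ(im,(.515,.071),.02,.076,.095))
cv2.imwrite("pics/w3.png",im["frame"]);pickle.dump(im,open("w3.pkl","wb"))
E
```

```text
tall near cap: min x 0.6968940232106826
tall near cap: min x 0.6981002379529819
15.5583
roll [5.151e-01 7.290e-02 3.000e-02 5.163e-01 7.260e-02 5.660e-02 1.506e+03] base [5.145e-01 7.240e-02 5.500e-02 5.214e-01 7.220e-02 1.510e-02 4.779e+03] tip [5.149e-01 7.240e-02 9.800e-03 5.158e-01 7.240e-02 8.270e-02 2.530e+02]
```

View pics/w3.png

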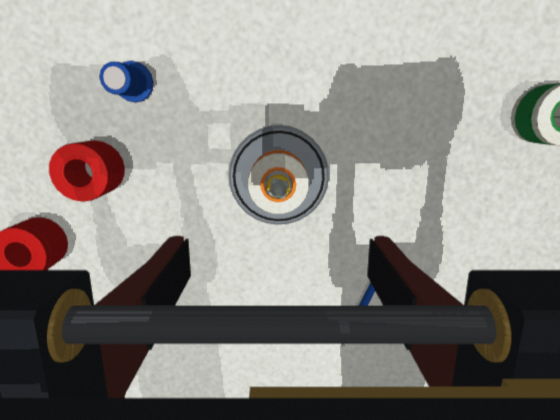

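The roll lies flat on the base around the spindle at (278,183). Next is the cap.

```bash
python3 - <<'E'
from h import *
import pickle
x,y=.6137,.2223
move_to([x,y,.14],q(0));move_l([x,y,.021],.1);close()
s=state();print(s["time"],s["finger_gap"],s["ft_force"].round(2),s["ee_pos"])
move_l([x,y,.17],.15);hold(.3);s=state();e=s["ee_pos"];print(s["time"],s["finger_gap"],s["ft_force"].round(2),e,s["ee_rot"])
im=get_image("wrist");pickle.dump(im,open("w4.pkl","wb"));cv2.imwrite("pics/w4.png",im["frame"])
P,ok=cloud(im);D=P-e
for a,b in((.020,.0225),(.0225,.025),(.025,.0275),(.0275,.03)):
    m=ok&(abs(D[...,0])<.025)&(abs(D[...,1])<.02)&(D[...,2]>a)&(D[...,2]<b)
    if m.sum()>5:
        Q=D[m];c,R=cv2.minEnclosingCircle(Q[:,:2].astype(np.float32));print(a,m.sum(),c,R,Q.min(0),Q.max(0))
E
```

```text
18.675 0.03022564818053725 [1.03 0.8  0.02] [0.6136829  0.22229075 0.02095572]
20.1167 0.029977039055737204 [ 0.98 -0.31 -1.12] [0.61350128 0.22222341 0.16927941] [ 1.67215395e-04  9.99999845e-01 -1.08578730e-05 -5.30078350e-04]
0.02 239 (0.003674121806398034, 1.6046084056142718e-05) 0.021099073812365532 [-0.01023101 -0.0198329   0.02001266] [0.01483427 0.01991291 0.02245269]
0.0225 363 (0.004006395116448402, -3.59658406523522e-05) 0.02105558104813099 [-0.00945393 -0.01993928  0.02250608] [0.01451506 0.01984274 0.0249907 ]
0.025 2717 (0.005278054159134626, 4.344962508184835e-05) 0.020753074437379837 [-0.00801277 -0.01995137  0.0250031 ] [0.01464113 0.0199811  0.02749994]
0.0275 609 (0.006662351079285145, 2.291448981850408e-05) 0.020387155935168266 [-0.00680685 -0.01989098  0.02750198] [0.01352501 0.01995345 0.02999876]
```

View pics/w4.png

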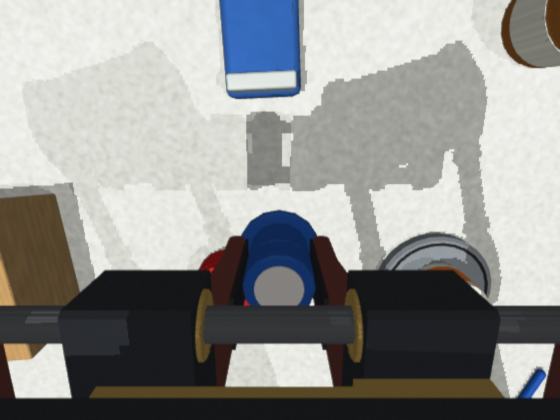

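The cap is held upright at (278,290), within about 0.3 mm of centre. I'll carry it over the stud and lower it in small steps, watching the forces.

```bash
python3 - <<'E'
from h import *
x,y=.5151,.0709
move_to([x,y,.17],q(0));move_l([x,y,.125],.1);hold(.2);f0=state()["ft_force"];print(f0.round(2))
for z in np.r_[.115,.110,.106,.103,.100,.098,.0965]:
    move_l([x,y,z],.04);hold(.1);s=state();f=s["ft_force"]-f0
    print(z.round(4),(s["ee_pos"]*1e3).round(1),f.round(2))
    if np.linalg.norm(f)>8: print("stop");break
print(s["time"])
E
```

```text
[ 0.49 -0.39 -0.52]
0.115 [515.1  70.9 115. ] [-0.8   0.71 -0.04]
0.11 [515.1  70.9 110. ] [-0.39  0.29  0.02]
0.106 [515.1  70.9 105.9] [-0.34 -0.4   0.1 ]
0.103 [515.1  70.9 103. ] [-1.02  0.66 -0.07]
0.1 [515.1  70.9  99.9] [-0.64 -0.41 -0.04]
0.098 [515.1  70.9  98. ] [-0.01  0.22  0.14]
0.0965 [515.1  70.9  96.5] [-0.47  0.46 -0.18]
24.3417
```

```bash
python3 - <<'E'
from h import *
x,y=.5151,.0709
f0=state()["ft_force"]
for z in np.arange(.095,.0805,-.001):
    move_l([x,y,z],.02);hold(.1);s=state();f=s["ft_force"]-f0
    print(z.round(4),(s["ee_pos"]*1e3).round(1),f.round(2))
    if np.linalg.norm(f)>20 : print("stop");break
    if z<.0845 and f[2]>9.3: print("pressed");break
print(s["time"],s["finger_gap"])
E
```

```text
0.095 [515.   71.1  95.1] [-0.98  1.47  2.09]
0.094 [515.2  71.1  94.8] [-2.03  1.04  6.14]
0.093 [515.5  71.1  94.5] [-3.25  1.12  8.11]
0.092 [515.9  71.1  93.9] [-2.16  1.76  9.29]
0.091 [516.   71.   93.2] [-2.31  1.18 10.24]
0.09 [515.3  71.   90.6] [-1.44  1.63  2.45]
0.089 [514.5  71.   87. ] [ 1.44  2.96 -9.78]
0.088 [514.7  71.   87.1] [ 1.15  4.39 -9.39]
0.087 [514.9  71.   86.9] [-0.06  2.61 -7.08]
0.086 [515.3  70.7  86.5] [-0.76  1.49 -3.14]
0.085 [515.6  70.6  85.8] [-0.88  0.67  2.09]
0.084 [515.6  70.7  84.7] [ 0.49 -1.2   5.15]
0.083 [515.6  70.7  83.6] [ 0.6  -0.97  6.  ]
0.082 [515.7  70.7  82.9] [ 0.46 -1.79  6.81]
0.081 [515.7  70.7  82.1] [-0.91 -2.58  8.01]
29.5917 0.029864425354079255
```

It clicked at the 10 N peak and is now at about 8 N on the collar. I'll press a little further for margin and check that it holds.

```bash
python3 - <<'E'
from h import *
x,y=.5151,.0709
for z in (.080,.079):
    move_l([x,y,z],.02);hold(.3);s=state();print(z,(s["ee_pos"]*1e3).round(1),s["ft_force"].round(2))
hold(1);s=state();print((s["ee_pos"]*1e3).round(1),s["ft_force"].round(2),s["time"],s["finger_gap"])
im=get_image("scene");cv2.imwrite("pics/s5.png",cv2.resize(im["frame"][170:320,220:440],None,fx=3.6,fy=3.6,interpolation=3))
E
```

```text
0.08 [515.7  70.7  81.4] [-1.2  -2.13  8.02]
0.079 [515.7  70.7  80.7] [-0.85 -1.25 10.64]
[515.7  70.7  80.7] [-0.9  -2.1   9.58] 31.6917 0.02982537672659134
```

View pics/s5.png

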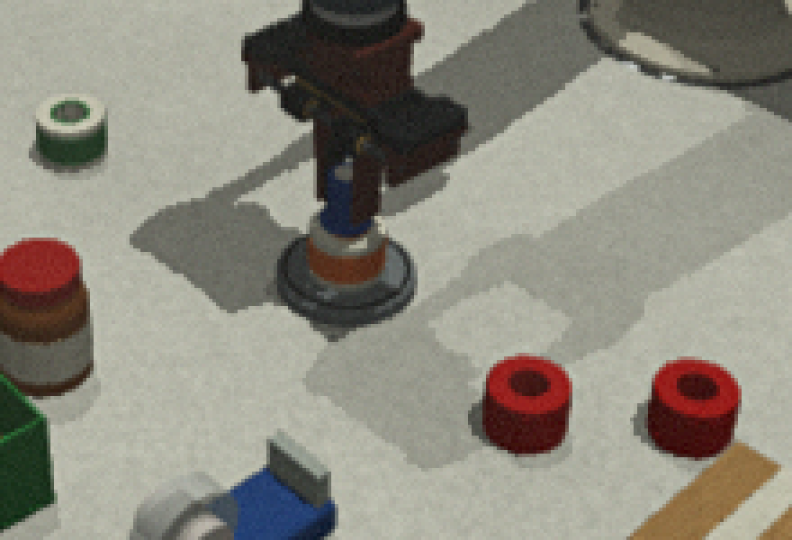

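The roll lies flat on the base at (346,260). The cap is held on the stud at (348,205) and pressed down close to the collar's end stop, and everything else is where it was. Handing in.

```bash
python3 -c "
from bench import *
print(job_done())"
```

```text
the job is handed in; nothing more can be done
None
```

The job is handed in: the orange-banded roll lies flat on the unwinder base, released, and the blue cap has clicked past the balls and is still held pressed at about 10 N with the collar nearly fully down (judged from force and height). The clock stood at about 32 s of the allowed 70 s, and nothing else was touched.

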